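# Load a round blank in a hand press, flip its kickstand leg and hold the frame upright

### The arm

A 6-joint arm with a two-finger parallel gripper is mounted at the origin on the work surface. World frame = base frame: x ahead of the robot, y to its left, z up, the work surface at z = 0. Lengths are in m, angles in rad, forces in N, time in s.
With the tool pointing down it reaches from about 0.375 to 0.975 m from the base axis. Payload 3.8 kg.
Tool frame: the origin (TCP) lies at the very end of the fingers, on their centre line; the grasp point (between the pads) lies 19 mm behind it; z points along the fingers, y is the line along which they close (so a half turn about z gives the same grasp; the last joint's range is limited). The gripper opens to 85 mm and grips with 20 to 120 N. Pads are 22 mm wide; open, the fingers measure 114 mm over their backs; the gripper's body (76 mm by 85 mm) begins 54 mm behind the grasp point. The pads swing forward as they close: fully open they stand 13 mm farther back than shut.
Start: joints at [-1.374, 0.264, 1.604, -0, 1.274, -0.037], TCP at [0.156, -0.657, 0.231] pointing down, gripper open.
Joint ranges: [-2.63, 2.63], [-0.94, 2.18], [0.31, 2.57], [-1.31, 4.45], [0, 2.66], [-2.55, 2.55]. Speed limits (rad/s): [2.57, 2.57, 3.14, 3.14, 3.14, 3.14].

### API

Orientations are given as a rotation vector (axis times angle).
In Python, from workcell import bot gives the robot as it stands.
- The arm moves only by the shell command python3 -m creep 'ROWS' [FORCE]. ROWS is JSON, a list of rows, each a list of 5 numbers: the shift along the tool's x, y, z in units of 0.05 m (1.0 is 0.05 m), then the turn about the tool's z in units of 0.1 rad (1.0 is 0.1 rad), then the opening, from 0 (shut) to 1 (fully open). In form: [[tx, ty, tz, spin, hand], ...]. A call has 1 to 20 rows; each row shifts and turns the commanded pose from where the row before left it, along the tool's axes as they then stand; what a row does not reach is not made up. A row lasts 1/8 s, in which the tool goes at most 62.5 mm and 10.7 degrees, less where a joint would pass 70% of its speed; a pose out of reach is approached as far as the arm can. A call with a number of a shift or a turn outside -1 to 1 is refused whole. A call with a gripper value outside its range is refused whole. The fingers move at their own pace and stop on an object; FORCE is the grip in N (left out, the last holds). Time passes only in rows, so rows that do not move let the fingers close. It gives the time, the measured TCP pose, the force, the opening and the grip force at its end, in the units of the state.
- bot.read_state(): the state, without advancing time (a new reading comes with each control period).
- bot.read_camera(name): name is "side" or "top"; returns a dict with "pixels" (420x560x3 uint8, red, green, blue), "vfov" (degrees; the focal length in pixels is half the picture's height over the tangent of half this angle, whatever the lens; pixels are square), "cx", "cy" (the principal point, pixels), "world_to_cam" (4x4, takes a point from world to camera coordinates). Camera axes: x right, y down, z forward; pixel columns grow to the right and rows downward; lengths in m; the calibration is good to about 2 mm. A picture is of the moment at which its call begins. There is no depth.
- bot.finish_job(): hands the job in; it is judged then, once.
Trained networks look in a picture, given as the dict that the camera call returned (one of the last four; its "shot" number tells which), for a name from the list of things; names that differ only in an ending like _2 or _b are one class to them, and where a whole thing is asked for, a point or a joint stands for the part that bears it (a point fixed in the world has none). Each returns a list of dicts, best first, with "score" (0 to 1); they miss things now and then, are a little off and sometimes report something else, mostly with a low value. They report only what shows in the picture. A call takes as long as a camera call.
- bot.look_for(target, picture): "bbox" ([left, top, right, bottom] in pixels, round what is visible of it).
- bot.regions_of(target, picture): "mask" (420x560 bool, what is visible of it) and "bbox" ([left, top, right, bottom] in pixels, round what is visible of it).
The state is a dict: "time": time; "q": joint angles; "joint_vel": joint speeds; "joint_torque": joint torques, N m; "tool_pos": TCP position; "tcp_rot": TCP orientation; "wrist_force": force on the tool from outside, world axes, zero at the start; "torque": the same for the moment, N m; "width": opening from 0.0 (shut) to 1.0 (fully open); "grip_force": force on a finger pad.
Only numpy, scipy, OpenCV 4.12 (cv2) and the standard library are available. Lean on these libraries where they do the work, as an engineer would, in place of code of your own. Each camera call takes 0.05 s, during which the arm holds its last target. There are 200 camera calls.

### The job

Lay the large round blank flat in the round recess of the brass die and let go of it; then flip the press's kickstand leg, which is folded up, forward and down over centre until it drops home under its arm. Then take the leaning frame by its top bar, draw it upright so that the leg's foot presses on the blank, and finish while still holding it upright, because it tips back if let go. Leave the other things on the bench where they are.

Things in the scene. Friction and masses are not known exactly. Their poses are not given: they have to be found in the camera images.
- blank: large round blank of pale green stone, a plain disc 50 mm across and 12 mm thick, about 40 g, loose on the bench; origin at the centre of its underside, z up
- stand: hand press fixed to the bench: grey base plate 250 x 190 x 8 mm (x -170 to +80), brass die block 84 x 84 mm, top 22 mm above the bench, tall hinged frame. Origin on the bench below the hinge; y along the hinge; -x is forward, from hinge to die, roughly towards the robot's right; the frame leans to the robot's left
- nest (a point): centre of the flat floor of the die's round recess, 110 mm forward of the hinge and 16 mm above the bench; the recess is 54 mm across and 6 mm deep, so the blank stands 6 mm proud of the block; axes parallel to the stand's
- frame_hinge (a point): middle of the frame's hinge axis, 30 mm above the bench; the axis runs along the stand's y
- frame (a joint): how far the frame is raised, rad: 0 = leaning back on its stop (start), 0.85 = upright, 0.97 = limit leaning forward over the die. Spring and weight always tip it back (1 to 5 N at the top bar). Leg down and blank loaded, the foot meets the blank at about 0.79 and pushes back (4 N more at the bar when upright)
- grip_bar: round steel top bar of the frame, 14 mm thick, 124 mm long between the two uprights (140 mm apart), along the stand's y; origin at its middle, 215 mm from the hinge axis straight up the frame; it rolls freely on its own axis, so the fingers need not tilt with the frame
- leg (a joint): swing of the kickstand leg about its hub relative to the frame, rad: 0 = folded up (start; then 0.5 rad back from vertical, held there by its own weight), growing as it swings forward and down; once pushed past centre (0.35 to 0.5) it falls by itself to its stop at 2.97, just past straight down, in about 2 s. Pushing it needs under 1 N
- leg_hub (a point): hub on which the leg turns, at the end of an arm 131 mm forward of the frame and 110 mm up the frame from the hinge; axis along the stand's y; the arm stays beside the leg on the stand's +y side (it spans 9 to 25 mm to that side)
- leg_mid (a point): point on the leg's axis 80 mm from the hub; the leg is a steel rod 12 mm thick, followed by the ball foot
- foot: spring-loaded black rubber ball foot, 20 mm across, at the leg's end; origin at its outermost point, 121 mm from the hub; it can be pressed in 14 mm (1.2 N per mm), 7 mm of it when the frame is upright on the blank
- small_blank: smaller round blank of the same stone, 34 mm across, 12 mm thick: not wanted; origin under its centre
- square_blank: square blank of the same stone, 46 x 46 x 12 mm: not wanted; origin under its centre
- flask_a: round brass flask half with two ears, 92 x 64 mm, 25 mm high; bystander, origin under its centre
- flask_b: another such flask half; bystander
- dropper: amber bottle with black cap, 32 mm across, 85 mm high; bystander, origin under its centre
- jar: small jar with black lid, 42 mm across and 42 mm high; bystander, origin under its centre

How it is judged:
On the way, in this order (a step that is already met when the one before it is completed fails the run):
1. the large round blank lies flat in the die recess, let go of, with the leg still folded up (horizontal distance between blank and nest below 0.004 m and z of blank in the frame of nest between -0.0025 and 0.0025 m and angle between blank's own z axis and vertical below 0.08 rad and contact force between the fingers and blank below 0.1 N and value of joint leg below 0.2 rad), for 0.2 s.
2. the leg has been flipped over centre and is home on its stop, with the frame still leaning back (horizontal distance between blank and nest below 0.004 m and z of blank in the frame of nest between -0.0025 and 0.0025 m and angle between blank's own z axis and vertical below 0.08 rad and value of joint leg above 2.8 rad and value of joint frame below 0.4 rad), for 0.2 s.
At the end, for the whole second after the job is handed in: Blank flat in the die recess (centre within 4 mm, underside within 2.5 mm of the floor, tilt under 0.08 rad), leg home (over 2.8 rad), frame still and upright within 0.05 rad, held by the fingers on its top bar (over 1 N), the foot pressing on the blank (over 1 N) (horizontal distance between blank and nest below 0.004 m and z of blank in the frame of nest between -0.0025 and 0.0025 m and angle between blank's own z axis and vertical below 0.08 rad and value of joint leg above 2.8 rad and value of joint frame between 0.8 and 0.9 rad and velocity of joint frame between -0.05 and 0.05 rad/s and contact force between the fingers and grip_bar above 1 N and contact force between foot and blank above 1 N and contact force between the fingers and blank below 0.1 N); the arm keeps its last pose, push and grip.
It fails at once if one of the other things on the bench is moved by more than 20 mm (distance of any of small_blank, square_blank, flask_a, flask_b, dropper, jar from where it was at the start of the episode above 0.02 m).
It also fails if it takes over 66 s, if anything falls off the work surface, if the arm or the gripper's body presses on something with over 40 N, if the wrist force passes 120 N, or if a joint passes its speed limit or range.

## Working session

There is one attempt and no reset: what is moved stays moved. The work goes in short steps, Python scripts to look and compute and a shell command to move; the robot and the scene stay as the last step left them, time stands still between calls to the robot, and variables do not carry over. Pictures are saved under pics/ and viewed, at most 10 in all, crops included, and the job is handed in when it is done.

```bash
mkdir -p pics; cat > h.py <<'E'
import numpy as np, cv2
from workcell import bot
def cam(n): 
    return bot.read_camera(n)
def K(p):
    f=p["pixels"].shape[0]/2/np.tan(np.radians(p["vfov"])/2); return f,p["cx"],p["cy"]
def proj(p,X):
    f,cx,cy=K(p); X=np.atleast_2d(X); T=np.array(p["world_to_cam"]); c=X@T[:3,:3].T+T[:3,3]
    return np.c_[f*c[:,0]/c[:,2]+cx, f*c[:,1]/c[:,2]+cy]
def ray(p,uv):
    f,cx,cy=K(p); T=np.array(p["world_to_cam"]); R=T[:3,:3]; o=-R.T@T[:3,3]
    d=R.T@np.array([(uv[0]-cx)/f,(uv[1]-cy)/f,1]); return o,d/np.linalg.norm(d)
def atz(p,uv,z):
    o,d=ray(p,uv); return o+d*(z-o[2])/d[2]
def tri(r1,r2):
    A=np.zeros((3,3));b=np.zeros(3)
    for o,d in (r1,r2):
        M=np.eye(3)-np.outer(d,d);A+=M;b+=M@o
    return np.linalg.solve(A,b)
def save(p,n): cv2.imwrite("pics/"+n,p["pixels"][:,:,::-1])
E
python3 - <<'E'
from h import *
s=bot.read_state(); print(s)
for n in("top","side"):
    p=cam(n); save(p,n+"0.png"); print(n,p["vfov"],p["cx"],p["cy"],np.round(p["world_to_cam"],3).tolist())
    for t in["blank","small_blank","square_blank","stand","grip_bar","leg","foot","leg_hub","flask_a","dropper","jar"]:
        print(t,[(round(r["score"],2),np.round(r["bbox"],0).tolist()) for r in bot.look_for(t,p)[:3]])
E
```

```text
{'time': 0.0, 'q': array([-1.37387338e+00,  2.64743499e-01,  1.60540599e+00,  4.46614833e-05,
        1.27369735e+00, -3.68958397e-02]), 'joint_vel': array([ 0.00087415, -0.00130459, -0.0001774 , -0.00014352,  0.00036926,
       -0.00020791]), 'joint_torque': array([-2.01853843e-03, -5.15107334e+01, -3.67309642e+01, -2.52966438e-04,
        1.30410024e-02, -5.08380911e-07]), 'tool_pos': array([ 0.15626289, -0.65589689,  0.22995126]), 'tcp_rot': array([-3.11791513e+00, -3.66162661e-01,  2.16017530e-04]), 'wrist_force': array([-0.46768599,  0.71700831, -0.03466524]), 'torque': array([-0.03905442, -0.00881409, -0.0428381 ]), 'grip_force': 0.0, 'width': 1.0004360448008196}
top 53.79477418183198 282.1476577276766 207.3446000123136 [[-0.012, -1.0, 0.029, -0.032], [-0.998, 0.01, -0.061, 0.545], [0.061, -0.03, -0.998, 1.143], [0.0, 0.0, 0.0, 1.0]]
blank [(0.51, [344.0, 250.0, 354.0, 258.0]), (0.48, [382.0, 220.0, 400.0, 240.0])]
small_blank [(0.56, [211.0, 234.0, 251.0, 240.0])]
square_blank []
stand [(0.97, [171.0, 200.0, 312.0, 270.0])]
grip_bar [(0.67, [175.0, 212.0, 182.0, 264.0])]
leg [
[... 636 characters left out ...]
.0, 273.0, 328.0]), (0.29, [215.0, 165.0, 301.0, 300.0])]
square_blank [(0.58, [305.0, 290.0, 326.0, 307.0])]
stand [(0.64, [215.0, 166.0, 300.0, 298.0])]
grip_bar [(0.66, [218.0, 184.0, 252.0, 192.0]), (0.33, [244.0, 166.0, 254.0, 208.0]), (0.28, [300.0, 337.0, 314.0, 353.0])]
leg [(0.71, [238.0, 166.0, 258.0, 208.0])]
foot [(0.49, [240.0, 167.0, 250.0, 174.0])]
leg_hub [(0.46, [245.0, 164.0, 258.0, 210.0]), (0.18, [300.0, 335.0, 316.0, 355.0])]
flask_a [(0.9, [248.0, 342.0, 276.0, 372.0]), (0.62, [358.0, 272.0, 377.0, 294.0]), (0.32, [213.0, 165.0, 302.0, 300.0])]
dropper [(0.75, [384.0, 305.0, 397.0, 333.0]), (0.29, [220.0, 184.0, 255.0, 193.0])]
jar [(0.62, [325.0, 232.0, 343.0, 253.0])]
```

```bash
python3 - <<'E'
import cv2
a=cv2.imread("pics/top0.png")[110:310,150:450];cv2.imwrite("pics/topc.png",cv2.resize(a,(798,532),interpolation=cv2.INTER_CUBIC))
a=cv2.imread("pics/side0.png")[150:390,190:420];cv2.imwrite("pics/sidec.png",cv2.resize(a,(575,600),interpolation=cv2.INTER_CUBIC))
E
```

```text
(no output)
```

View pics/topc.png

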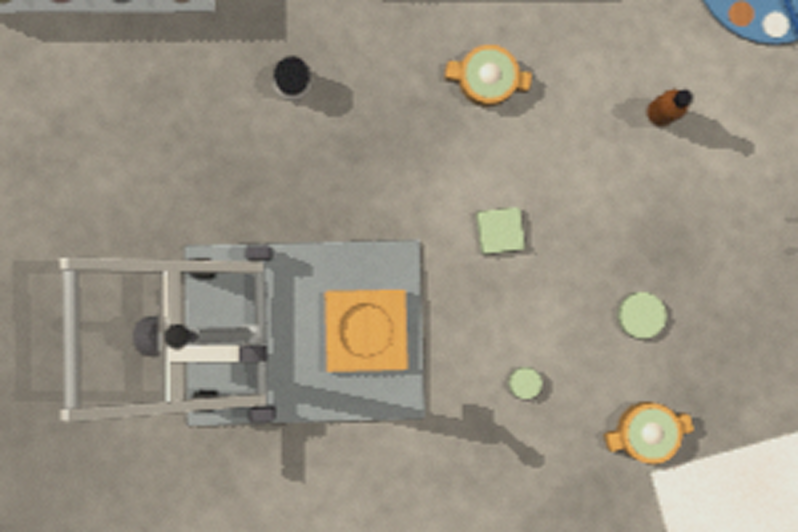

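View pics/sidec.png

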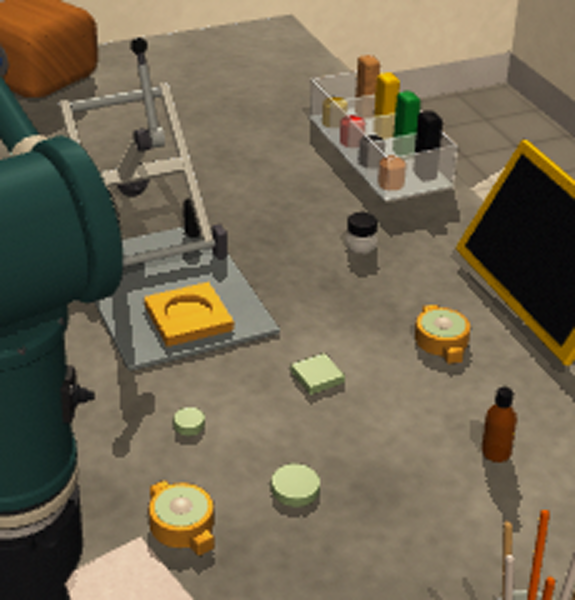

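```bash
python3 - <<'E'
from h import *
P={n:cam(n) for n in("top","side")}
boxes={"top":{"die":(265,210,310,255),"blank":(375,215,410,245)},"side":{"die":(240,255,290,295),"blank":(290,328,325,360)}}
for n,p in P.items():
    hsv=cv2.cvtColor(p["pixels"],cv2.COLOR_RGB2HSV)
    for k,(a,b,c,d) in boxes[n].items():
        h=hsv[b:d,a:c]; m=((h[...,0]>30)&(h[...,0]<60)&(h[...,1]>50)) if k=="blank" else ((h[...,0]<25)&(h[...,1]>130))
        if k=="die" and n=="side": m&=h[...,2]>170
        m=m.astype(np.uint8); nn,l,st,_=cv2.connectedComponentsWithStats(m); m=(l==1+np.argmax(st[1:,4]))
        v,u=np.nonzero(m); uv=np.array([u.mean()+a,v.mean()+b]); z=.012 if k=="blank" else .022
        cs,_=cv2.findContours(m.astype(np.uint8),0,2); r=cv2.minAreaRect(max(cs,key=len)); box=cv2.boxPoints(r)+[a,b]
        W=np.array([atz(p,q,z) for q in box])
        print(n,k,uv,m.sum(),atz(p,uv,z).round(4),"rectc",W.mean(0).round(4),np.linalg.norm(W-np.roll(W,1,0),axis=1).round(4),np.round(W[:,:2],4).tolist())
s=P["side"]; t=P["top"]
# die recess by darker edge in top picture: print crop hints of points
c=lambda x,y:(150+x/2.66-.0,110+y/2.66)
for nm,q,z in[("plate TR",c(421,241),.008),("plate BR",c(424,417),.008),("plate TL",c(185,246),.008),("plate BL",c(188,426),.008),("die TL",c(325,290),.022),("die TR",c(407,290),.022),("die BL",c(325,372),.022),("die BR",c(407,373),.022),("recess",c(367,330),.022),("blank",c(643,315),.012)]: print(nm,atz(t,q,z).round(4))
d=lambda x,y:(190+x/2.5,150+y/2.5)
for nm,a,b in[("foot",(178,332),(139,46)),("bar end near+y",c(68,415),d(67,105)),("bar end far",c(68,264),d(168,89)),("hub?",c(180,353),d(157,138))]:
    a=c(*a) if nm=="foot" else a; b=d(*b) if nm=="foot" else b
    X=tri(ray(t,a),ray(s,b)); print(nm,X.round(4),(proj(t,X)-a).round(1),(proj(s,X)-b).round(1))
E
```

```text
top die [287.33867277 233.82837529] 874 [ 0.4705 -0.0514  0.022 ] rectc [ 0.4702 -0.0519  0.022 ] [0.0832 0.0809 0.0834 0.0806] [[0.5122, -0.0119], [0.5114, -0.0928], [0.428, -0.0916], [0.429, -0.0111]]
top blank [391.04166667 228.06666667] 240 [ 0.4833 -0.3456  0.012 ] rectc [ 0.4835 -0.3469  0.012 ] [0.0452 0.0485 0.0452 0.0484] [[0.5064, -0.3233], [0.5058, -0.3718], [0.4606, -0.3705], [0.4612, -0.3221]]
side die [264.73825503 273.66442953] 447 [ 0.4684 -0.0528  0.022 ] rectc [ 0.4704 -0.0495  0.022 ] [0.0863 0.1    0.0893 0.0947] [[0.4286, -0.0084], [0.5285, -0.0043], [0.5097, -0.0916], [0.415, -0.0936]]
side blank [307.82264151 343.72075472] 265 [ 0.4791 -0.3517  0.012 ] rectc [ 0.4782 -0.3518  0.012 ] [0.0551 0.0489 0.0552 0.0471] [[0.4663, -0.3178], [0.512, -0.3352], [0.4892, -0.3854], [0.4452, -0.3687]]
plate TR [ 0.5638 -0.1125  0.008 ]
plate BR [ 0.3775 -0.1128  0.008 ]
plate TL [0.5608 0.1379 0.008 ]
plate BL [0.3717 0.1353 0.008 ]
die TL [ 0.5122 -0.0096  0.022 ]
die TR [ 0.5113 -0.0957  0.022 ]
die BL [ 0.4267 -0.0088  0.022 ]
die BR [ 0.4246 -0.0944  0.022 ]
recess [ 0.4699 -0.0531  0.022 ]
blank [ 0.4823 -0.3475  0.012 ]
foot [0.4698 0.1091 0.2966] [[-0.2  0.6]] [[0.4 0. ]]
bar end near+y [0.3998 0.222  0.1738] [[ 0.3 -1. ]] [[-0.7 -0.1]]
bar end far [0.5365 0.2227 0.1718] [[ 0.5 -1.3]] [[-1.  0.]]
hub? [0.4698 0.1168 0.1676] [[ 2.7 -7.6]] [[-6.2 -0.3]]
```

The top picture shows the large blank at about (392, 228), the die's recess at (288, 234), and the frame leaning left with its bar at u of about 176. The side picture agrees, with the blank at (308, 344) and the foot at (246, 168). The plate (251 x 187 mm), the bar radius (217 mm) and the lean (0.85) all match the given sizes, so I'm moving in.

```bash
python3 -m creep '[[0,0,0,0.8,1],[0,0,0,0.8,1],[0,0,0,0.74,1],[0.3,-0.3,0.15,0,1],[0.65,-0.62,0.3,0,1],[0.65,-0.62,0.3,0,1],[0.65,-0.62,0.3,0,1],[0.65,-0.62,0.3,0,1],[0.65,-0.62,0.3,0,1],[0.65,-0.62,0.3,0,1],[0.65,-0.62,0.3,0,1],[0.65,-0.62,0.3,0,1],[0.65,-0.62,0.3,0,1],[0.35,-0.3,0.15,0,1],[0,0,0,0,1],[0,0,0,0,1]]' 25
```

```text
time: 3.3
tool_pos: [0.4812, -0.3473, 0.0813]
tcp_rot: [3.142, 0.002, -0.001]
wrist_force: [0.2, -0.1, -0.5]
width: 1.001
grip_force: 0.0
```

```bash
python3 -m creep '[[0.02,0,0.5,0,1],[0.02,0,0.5,0,1],[0,0,0.5,0,1],[0,0,0.04,0,1],[0,0,0,0,1],[0,0,0,0,0],[0,0,0,0,0],[0,0,0,0,0],[0,0,0,0,0],[0,0,0,0,0],[0,0,0,0,0]]' 25; python3 -c "
from h import *; print(bot.read_state()['q'].round(3))"
```

```text
time: 4.68
tool_pos: [0.4842, -0.3483, 0.0058]
tcp_rot: [3.14, 0.0, 0.002]
wrist_force: [-1.5, 1.0, 4.6]
width: 0.56
grip_force: 24.9
[-0.665  0.349  1.954 -0.     0.837  0.906]
```

```bash
python3 -m creep '[[0,0,0,0,0.8],[0,0,0,0,0.8],[0,0,0,0,0.8],[0,0,0,-0.9,0.8],[0,0,0,-1,0.8],[0,0,0,-1,0.8],[0,0,0,-1,0.8],[0,0,0,-1,0.8],[0,0,0,-1,0.8],[0,0,0,-1,0.8],[0,0,0,-1,0.8],[0,0,0,-1,0.8],[0,0,0,-1,0.8],[0,0,0,-1,0.8],[0,0,0,-1,0.8],[0,0,0,-1,0.8],[0,0,0,-1,0.8],[0,0,0,-1,0.8],[0,0,0,-0.8,0.8]]' && python3 -m creep '[[0,0,0,0,0.8],[0,0,0,0,0],[0,0,0,0,0],[0,0,0,0,0],[0,0,0,0,0],[0,0,0,0,0]]' 30; python3 - <<'E'
from h import *
p=cam("top");q=cam("side")
for n,p in(("top",p),("side",q)):
    print(n,[(round(r["score"],2),np.round(r["bbox"],0).tolist()) for r in bot.look_for("blank",p)[:3]])
    save(p,n+"1.png")
a=cv2.imread("pics/side1.png")[230:380,240:400];cv2.imwrite("pics/s1c.png",cv2.resize(a,(640,600),interpolation=cv2.INTER_CUBIC))
E
```

```text
time: 7.05
tool_pos: [0.4833, -0.3476, 0.0041]
tcp_rot: [-2.219, -2.223, 0.0]
wrist_force: [0.4, 0.9, 1.2]
width: 0.802
grip_force: 0.0
time: 7.8
tool_pos: [0.4836, -0.3478, 0.0046]
tcp_rot: [2.222, 2.22, 0.0]
wrist_force: [0.1, 0.6, 4.0]
width: 0.56
grip_force: 30.9
top [(0.45, [386.0, 220.0, 394.0, 235.0]), (0.44, [169.0, 200.0, 310.0, 268.0])]
side [(0.69, [302.0, 335.0, 320.0, 354.0]), (0.61, [215.0, 188.0, 294.0, 298.0])]
```

View pics/s1c.png

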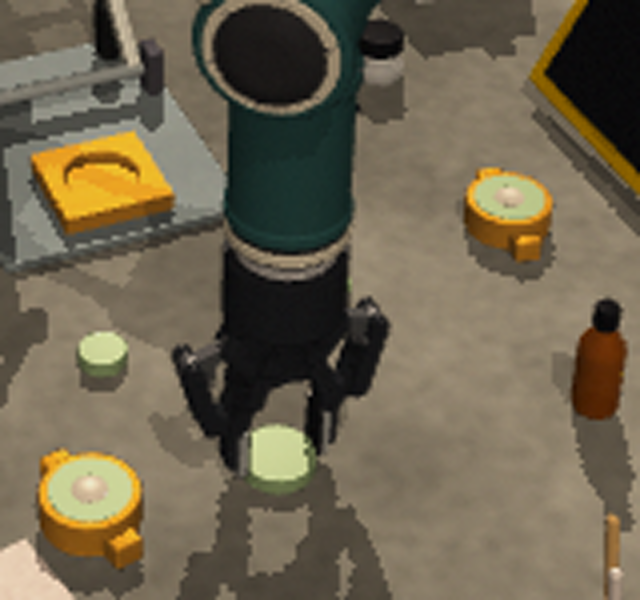

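The blank at crop (280, 455) sits between the pads, and it has now been centred on both axes. I'm lifting it and carrying it over the die.

```bash
python3 -m creep '[[0,0,-0.4,0,0],[0,0,-0.6,0,0],[0.3,-0.03,-0.2,0,0],[0.6,-0.04,0,0,0],[0.7,-0.04,0,0,0],[0.7,-0.04,0,0,0],[0.7,-0.04,0,0,0],[0.7,-0.04,0,0,0],[0.7,-0.04,0,0,0],[0.7,0,0,0,0],[0.5,0,0,0,0],[0.3,0,0.2,0,0],[0,0,0.2,0,0],[0,0,0,0,0],[0,0,0,0,0]]'; python3 - <<'E'
from h import *
p=cam("side");save(p,"side2.png");s=bot.read_state();print(s['tool_pos'],s['tcp_rot'])
a=cv2.imread("pics/side2.png")[210:330,210:330];cv2.imwrite("pics/s2c.png",cv2.resize(a,(600,600),interpolation=cv2.INTER_CUBIC))
hsv=cv2.cvtColor(p["pixels"],cv2.COLOR_RGB2HSV)[225:300,230:300]
m=(hsv[...,0]>30)&(hsv[...,0]<60)&(hsv[...,1]>50);v,u=np.nonzero(m);print(m.sum(),u.mean()+230,v.mean()+225,u.min()+230,u.max()+230,v.min()+225,v.max()+225)
t=s['tool_pos'];print(proj(p,[t[0],t[1],t[2]+.0075]))
E
```

```text
time: 9.88
tool_pos: [0.4702, -0.0534, 0.044]
tcp_rot: [-2.223, -2.219, 0.001]
wrist_force: [0.1, 0.0, 0.7]
width: 0.56
grip_force: 31.0
[ 0.47039274 -0.05341995  0.04426833] [ 2.22381257e+00  2.21899553e+00 -1.11296377e-04]
159 265.59119496855345 267.42138364779873 259 273 262 273
[[265.31840853 265.58884053]]
```

View pics/s2c.png

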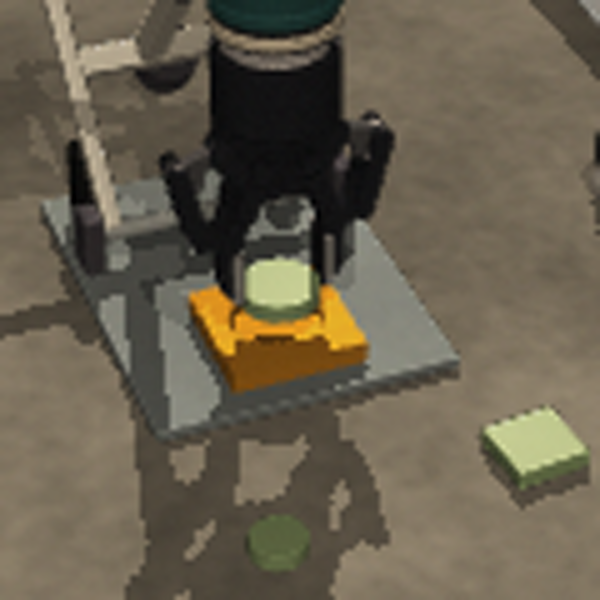

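The blank hangs level over the die, with its top at crop (282, 283). I'm lowering it gently and watching the force.

```bash
python3 -m creep '[[0.02,0,0.2,0,0],[0,0,0.1,0,0],[0,0,0,0,0]]'; python3 -m creep '[[0,0,0.06,0,0],[0,0,0.04,0,0],[0,0,0,0,0]]'
```

```text
time: 10.3
tool_pos: [0.4695, -0.0517, 0.0285]
tcp_rot: [-2.222, -2.219, 0.002]
wrist_force: [-0.2, -0.8, -0.3]
width: 0.562
grip_force: 31.0
time: 10.68
tool_pos: [0.4706, -0.0513, 0.0248]
tcp_rot: [-2.223, -2.22, -0.001]
wrist_force: [-1.8, 2.7, 4.9]
width: 0.56
grip_force: 31.5
```

```bash
python3 -m creep '[[0,0,0.04,0,0],[0,0,0,0,0],[0,0,0,0,0]]'; python3 - <<'E'
from h import *
L=[]
for i in range(8):
    p=cam("side" if i%2 else "top"); s=bot.read_state(); L.append(np.r_[s['tool_pos'],s['wrist_force'],s['torque']])
    if i==1: a=p["pixels"][230:310,230:310,::-1];cv2.imwrite("pics/s3c.png",cv2.resize(a,(600,600),interpolation=cv2.INTER_CUBIC))
print(np.mean(L,0).round(4),np.std(L,0).round(4))
E
```

```text
time: 11.05
tool_pos: [0.4705, -0.0511, 0.0231]
tcp_rot: [-2.223, -2.22, -0.001]
wrist_force: [-2.1, 3.3, 7.1]
width: 0.558
grip_force: 32.8
[ 0.4705 -0.0512  0.0231 -2.2947  3.2032  7.0361  0.4316  0.3168 -0.0248] [0.     0.     0.     0.4073 0.5633 0.391  0.0385 0.0329 0.021 ]
```

View pics/s3c.png

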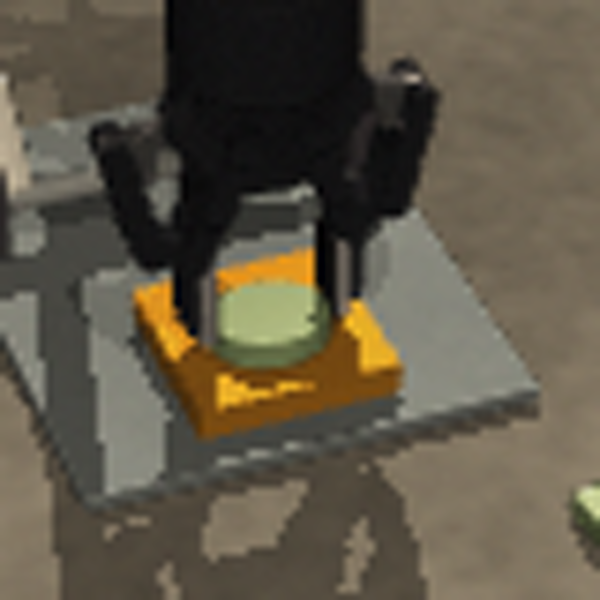

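The blank sits between the pads over the recess at crop (272, 318). The lateral force is (-2.3, +3.2), so the rim is pushing towards -x, +y. I'm yielding that way.

```bash
python3 -m creep '[[0.03,-0.02,0,0,0],[0,0,0,0,0],[0,0,0,0,0]]';python3 -m creep '[[0.02,-0.01,0,0,0],[0,0,0,0,0],[0,0,0,0,0]]'
```

```text
time: 11.82
tool_pos: [0.4689, -0.0501, 0.022]
tcp_rot: [-2.222, -2.22, 0.001]
wrist_force: [0.4, 0.6, -1.0]
width: 0.564
grip_force: 32.2
time: 12.2
tool_pos: [0.4686, -0.0492, 0.0221]
tcp_rot: [-2.222, -2.22, 0.0]
wrist_force: [-0.1, -0.5, -0.1]
width: 0.56
grip_force: 32.2
```

```bash
python3 -m creep '[[0,0,0.03,0,0],[0,0,0,0,0],[0,0,0,0,0]]'
```

```text
time: 12.58
tool_pos: [0.4689, -0.0492, 0.0208]
tcp_rot: [2.223, 2.22, 0.0]
wrist_force: [-0.7, -0.5, -0.1]
width: 0.563
grip_force: 32.3
```

```bash
python3 -m creep '[[0,0,0.01,0,0],[0,0,0,0,0.75],[0,0,0,0,0.75],[0,0,0,0,0.75],[0,0,-0.3,0,0.75],[0,0,-0.8,0,0.75],[0,0,-1,0,0.75],[0,0,-1,0,0.6],[0,0,-1,0,0.3],[0,0,-1,0,0],[0,0,-0.8,0,0],[0,0,0,0,0]]'; python3 - <<'E'
from h import *
p=cam("side");a=p["pixels"][230:310,230:310,::-1];a=cv2.resize(a,(520,520),interpolation=cv2.INTER_CUBIC)
hsv=cv2.cvtColor(p["pixels"],cv2.COLOR_RGB2HSV)[225:300,230:300]
m=(hsv[...,0]>30)&(hsv[...,0]<60)&(hsv[...,1]>50);v,u=np.nonzero(m);print(m.sum(),u.mean()+230,v.mean()+225)
print(proj(p,[.4687,-.0495,.025]),proj(p,[.4687,-.0495,.031])); save(p,"side4.png");cv2.imwrite("pics/s4c.png",a)
s=bot.read_state();print(s['tool_pos'],s['q'].round(2))
E
```

```text
time: 14.08
tool_pos: [0.4709, -0.0495, 0.321]
tcp_rot: [2.217, 2.215, 0.009]
wrist_force: [0.2, 0.4, 0.7]
width: 0.004
grip_force: 0.0
154 264.62987012987014 272.37012987012986
[[264.45973888 272.20787523]] [[264.43341135 270.59653166]]
[ 0.46961021 -0.04930237  0.31819157] [-0.16 -0.18  1.9   0.    1.41 -0.16]
```

View pics/s4c.png

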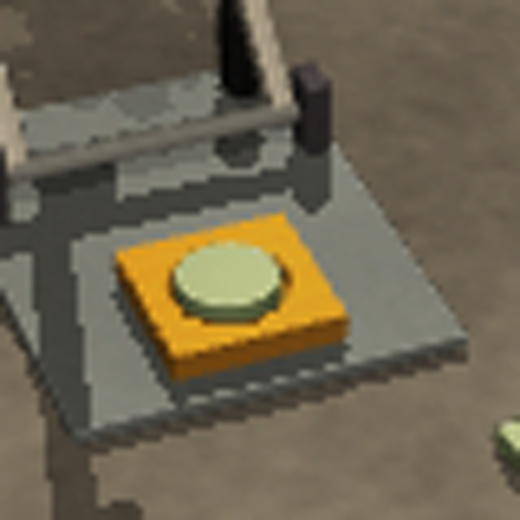

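The side picture shows the blank level in the recess, proud of the block at crop (228, 278). Next I'm moving the closed fingers over and behind the leg, then pushing it forward.

```bash
python3 -m creep '[[0,0,-0.7,0,0],[0.4,0,-0.3,0,0],[0.8,0,0,0,0],[0.8,0,0,0,0],[0.8,0,0,0,0],[0.8,0,0,0,0],[0.8,0,0,0,0],[0,0,0.4,0,0],[0,0,0.8,0,0],[0,0,0.6,0,0],[0,0,0,0,0],[0,0,0,0,0]]'
```

```text
time: 15.62
tool_pos: [0.469, 0.1702, 0.2755]
tcp_rot: [2.223, 2.22, -0.0]
wrist_force: [-0.3, 0.1, -0.7]
width: 0.003
grip_force: 0.0
```

```bash
python3 -m creep '[[-0.3,0,0,0,0],[-0.3,0,0,0,0],[-0.3,0,0,0,0],[-0.3,0,0,0,0],[-0.3,0,0,0,0],[-0.3,0,0,0,0],[-0.3,0,0,0,0],[0,0,0,0,0],[0,0,0,0,0],[0,0,0,0,0]]'; python3 -m creep '[[0.4,0,0,0,0],[0.8,0,0,0,0],[0.8,0,0,0,0],[0.6,0,0,0,0],[0.4,0,0,0,0],[0,0,0,1,0.3],[0,0,0,1,0.4],[0,0,0,1,0.5],[0,0,0,1,0.5],[0,0,0,1,0.5],[0,0,0,1,0.5],[0,0,0,1,0.5],[0,0,0,1,0.5]]'; python3 - <<'E'
from h import *
for n,b in(("top",(160,190,320,290)),("side",(210,160,310,300))):
    p=cam(n);save(p,n+"5.png")
    print([ (t,[(round(r["score"],2),np.round(r["bbox"],0).tolist()) for r in bot.look_for(t,p)[:2]]) for t in("leg","foot","grip_bar")])
    a=p["pixels"][b[1]:b[3],b[0]:b[2],::-1]; cv2.imwrite("pics/%s5c.png"%n,cv2.resize(a,None,fx=4,fy=4,interpolation=cv2.INTER_CUBIC))
s=bot.read_state();print(s['tool_pos'],s['tcp_rot'])
E
```

```text
time: 16.88
tool_pos: [0.4688, 0.0662, 0.2752]
tcp_rot: [-2.222, -2.221, 0.0]
wrist_force: [-0.1, 1.0, 0.5]
width: 0.0
grip_force: 0.0
time: 18.5
tool_pos: [0.469, 0.2158, 0.2753]
tcp_rot: [2.913, 1.175, -0.0]
wrist_force: [0.2, 0.7, 0.0]
width: 0.498
grip_force: 0.0
[('leg', [(0.62, [240.0, 232.0, 277.0, 240.0])]), ('foot', []), ('grip_bar', [(0.63, [174.0, 235.0, 181.0, 261.0])])]
[('leg', [(0.7, [246.0, 203.0, 263.0, 244.0]), (0.2, [356.0, 270.0, 378.0, 295.0])]), ('foot', [(0.43, [257.0, 235.0, 264.0, 245.0])]), ('grip_bar', [(0.74, [222.0, 185.0, 252.0, 197.0])])]
[0.46900166 0.21580058 0.27525676] [ 2.91129458e+00  1.18063605e+00 -1.17701403e-04]
```

View pics/side5c.png

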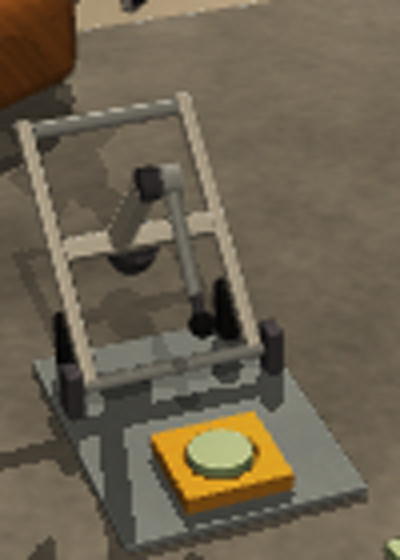

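The side picture shows the leg swung down beside its arm, with the foot at crop (203, 322), and the blank still seated. I'm checking this numerically before the grasp.

```bash
python3 -m creep '[[0,0,0,1,0.5],[0,0,0,1,0.5],[0,0,0,1,0.5],[0,0,0,1,0.5],[0,0,0,1,0.5],[0,0,0,1,0.5],[0,0,0,1,0.5],[0,-0.05,0,0.67,0.5],[0,-0.05,0,0,0.5],[0,0,0,0,0.5]]'; python3 - <<'E'
from h import *
p=cam("side"); s=bot.read_state(); print(s['q'].round(2))
for leg in(2.6,2.8,2.97):
    a=leg+.35-.85; hub=np.array([.469,.057,.201]); X=hub+.111*np.array([0,-np.sin(a),np.cos(a)]); print(leg,proj(p,X).round(1))
print("seen foot",[(round(r["score"],2),np.round(r["bbox"],1).tolist()) for r in bot.look_for("foot",p)[:2]])
for x in(.4,.469,.538): print("bar",proj(p,[x,.222,.172]).round(1))
print([np.round(r["bbox"],1).tolist() for r in bot.look_for("grip_bar",p)[:1]])
E
```

```text
time: 20.15
tool_pos: [0.4688, 0.2209, 0.2753]
tcp_rot: [-3.142, -0.007, -0.0]
wrist_force: [-0.1, 0.1, 0.2]
width: 0.503
grip_force: 0.0
[ 0.39 -0.06  1.88 -0.    1.32  1.96]
2.6 [[262.8 236.8]]
2.8 [[261.4 239.6]]
2.97 [[260.  240.8]]
seen foot [(0.38, [257.1, 235.2, 262.2, 244.2])]
bar [[216.1 192.4]]
bar [[236.7 188.9]]
bar [[256.7 185.6]]
[[221.4, 185.6, 251.6, 192.7]]
```

```bash
python3 -m creep '[[0,-0.02,0.4,0,0.5],[0,0,0.7,0,0.5],[0,0,0.7,0,0.5],[0,0,0.4,0,0.5],[0,0,0.24,0,0.5],[0,0,0,0,0.5],[0,0,0,0,0],[0,0,0,0,0],[0,0,0,0,0],[0,0,0,0,0],[0,0,0,0,0],[0,0,0,0,0]]' 40; python3 -c "
from h import *
p=cam('side');save(p,'side6.png')
a=p['pixels'][130:270,190:310,::-1]; cv2.imwrite('pics/s6c.png',cv2.resize(a,None,fx=4,fy=4,interpolation=cv2.INTER_CUBIC))"
```

```text
time: 21.8
tool_pos: [0.4697, 0.2228, 0.1544]
tcp_rot: [-3.14, -0.004, -0.004]
wrist_force: [0.2, 5.3, 2.9]
width: 0.147
grip_force: 39.3
```

View pics/s6c.png

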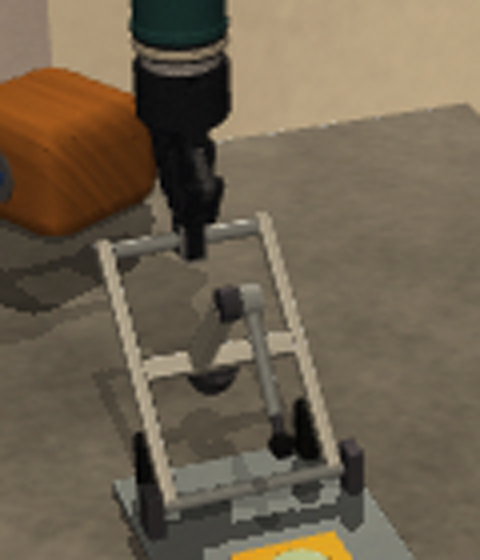

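The side picture shows the fingers on the bar at crop (195, 235), and the grip force is 39 N. I'm drawing the bar up along its 215 mm arc.

```bash
python3 -m creep '[[0,0.15,-0.154,0,0],[0,0.15,-0.154,0,0],[0,0.164,-0.139,0,0],[0,0.164,-0.139,0,0],[0,0.178,-0.122,0,0],[0,0.178,-0.122,0,0],[0,0.188,-0.103,0,0],[0,0.188,-0.103,0,0],[0,0.198,-0.084,0,0],[0,0.198,-0.084,0,0],[0,0.206,-0.064,0,0],[0,0.206,-0.064,0,0],[0,0.21,-0.043,0,0],[0,0.21,-0.043,0,0],[0,0,0,0,0]]'
```

```text
time: 23.72
tool_pos: [0.4715, 0.0914, 0.2259]
tcp_rot: [3.141, 0.003, 0.009]
wrist_force: [5.7, 1.5, 4.2]
width: 0.147
grip_force: 39.6
```

```bash
python3 -m creep '[[0,0.11,-0.015,0,0],[0,0.11,-0.012,0,0],[0,0.11,-0.01,0,0],[0,0.11,-0.006,0,0],[0,0.11,-0.004,0,0],[0,0.1,0,0,0],[0,0,0,0,0],[0,0,0,0,0],[0,0,0,0,0]]'; python3 - <<'E'
from h import *
t=cam("top");s=cam("side");save(t,"top7.png");save(s,"side7.png")
for n,p in(("top",t),("side",s)):
    for k in("grip_bar","foot","blank"): print(n,k,[(round(r["score"],2),np.round(r["bbox"],1).tolist()) for r in bot.look_for(k,p)[:1]])
print(proj(s,[.469,.061,.245]),proj(s,[.469,-.0495,.025]))
a=s['pixels'][130:290,190:310,::-1]; cv2.imwrite('pics/s7c.png',cv2.resize(a,None,fx=3.7,fy=3.7,interpolation=cv2.INTER_CUBIC))
st=bot.read_state();print(st['tool_pos'],st['wrist_force'],st['grip_force'],st['joint_vel'])
E
```

```text
time: 24.85
tool_pos: [0.4718, 0.0605, 0.2281]
tcp_rot: [-3.14, -0.004, -0.01]
wrist_force: [6.6, 5.4, 2.8]
width: 0.147
grip_force: 39.5
top grip_bar []
top foot [(0.33, [286.4, 231.8, 300.2, 237.1])]
top blank [(0.55, [277.3, 223.4, 293.3, 236.8])]
side grip_bar [(0.49, [234.5, 185.7, 272.7, 198.1])]
side foot []
side blank [(0.45, [267.1, 241.5, 271.7, 271.8])]
[[251.22197626 190.91427548]] [[264.55452641 272.18628685]]
[0.47185635 0.06053332 0.22806781] [6.66899234 6.07711653 2.2364822 ] 39.520121812820435 [-0.0004068   0.00086345 -0.00208629 -0.00113555 -0.00133254 -0.00029637]
```

View pics/s7c.png

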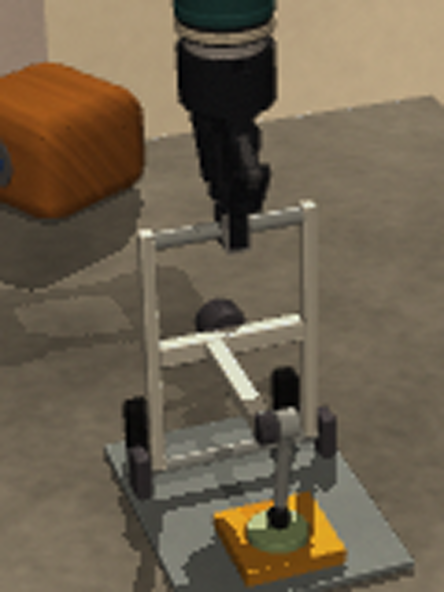

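The side picture shows the frame upright, the fingers on the bar at crop (235, 235), and the foot on the blank at (280, 518). The travel of 162 mm and 74 mm gives a frame angle of about 0.85. I'm handing the job in.

```bash
python3 -c "
from workcell import bot
print(bot.finish_job())"
```

```text
the job is handed in; nothing more can be done
None
```

I handed the job in with the blank seated in the die, the leg down on its stop, and the frame held upright at about 0.85 rad with the foot on the blank; the hand-in call returned no verdict, and I had no direct reading of the foot force.

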